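# Hold a frame corner square with an assembly square

### The job

Pick up the aluminium assembly square, lay it flat on the plywood board inside the frame corner and press it into the corner until its two outer faces lie flush against the wooden plate and the springy stud, so that the stud is pushed out to a right angle. Finish while still gripping the square and pressing it home against both faces: do not let go, the stud springs back if you do. Leave the other things on the worktop where they are.

Things in the scene. Friction and masses are not known exactly. Their poses are not given: they have to be found in the camera images.
- square: Loose pale aluminium assembly square lying flat: two equal legs at a right angle, 130 mm long outside, 20 wide, 24 high, joined by a diagonal brace 12 mm thick, 24 high: the grip. 0.25 kg. Origin: under the middle of the brace. Outer corner at (+53, -53) mm; from it one leg runs to -x (outer face looks to -y), one to +y (outer face looks to +x). When seated its axes are parallel to the plate's.
- square_corner (a point): Sharp outer corner of the square at underside level, (+53, -53, 0) mm in its frame (10 mm there are cut away as relief); same axes. The brace runs along (1, 1) of the square and is pinched along (1, -1): towards the corner 40 mm are free between the brace and the legs' inner corner, the other side is open.
- board: Plywood assembly board, 220 x 220 mm, 12 mm thick (top at z = +12 mm), heavy, on rubber feet: it does not shift. Carries plate and stud. Origin: centre of its underside.
- plate: Wooden plate of the frame corner, fixed on the board: batten 40 mm (x) by 210 mm (y), 28 mm high above the board's top. Origin: the inside corner of the frame on the board's top, at (+65, -65, +12) mm of the board; axes parallel to the board's. Its inner face is its plane x = 0, looks to -x and runs from the inside corner 170 mm to +y.
- inside_corner (a point): Inside corner of the frame at the level of the board's top: the plate's origin and axes. Some 10 N against each face (15 to 20 N along the diagonal) seats the square on both; bearing down hard on the board at the same time makes friction that can keep it from getting home.
- stud: Wooden stud 155 mm long, 40 wide, top 27 mm above the board. Turns about the upright axis through the inside corner (its origin), runs to its own -x; inner face: its plane y = 0, looks to +y. Axes parallel to the plate's when square; at rest sprung in by 0.15 rad (free end to +y). Spring 3 N m/rad: to be square it takes 0.45 N m (3.5 N near its end); it can go 0.05 rad beyond square.
- tape_measure: Bystander: tape measure, 38 x 78 x 66 mm, behind the square near the sink.
- marker: Bystander: pen-shaped marker, 17 x 135 x 16 mm, lying between square and board. Origin under its middle; long axis its y.
- padlock: Bystander: padlock, 65 x 44 x 14 mm, behind the square.
- battery: Bystander: small round battery, 14 x 50 x 14 mm, behind, left of the board.
- screwdriver: Bystander: screwdriver, 223 x 33 x 33 mm, right of the board. Long axis its x.
- tape_black: Bystander: small roll of black tape, 58 x 56 x 19 mm, lying flat at the right front.

How it is judged:
By the outcome, as a careful person would: the job done as asked, in the order asked, and still so for the second after the job is handed in, while the arm keeps its last pose, push and grip.
It also fails if it takes over 45 s, if anything falls off the work surface, if the arm or the gripper's body presses on something with over 40 N, if the wrist force passes 120 N, or if a joint passes its speed limit or range.

### The arm

A 6-joint arm with a two-finger parallel gripper is mounted at the origin on a cart in front of the work surface, level with it; the furniture and walls round the work are solid. World frame = base frame: x ahead of the robot, y to its left, z up, the work surface at z = 0. Lengths are in m, angles in rad, forces in N, time in s.
With the tool pointing down it reaches from about 0.35 to 0.975 m from the base axis. Payload 4.9 kg.
Tool frame: the origin (TCP) lies at the very end of the fingers, on their centre line; the grasp point (between the pads) lies 19 mm behind it (ctrl.grasp_offset is the distance from the TCP to the grasp point, in m); z points along the fingers, y is the line along which they close (so a half turn about z gives the same grasp; the last joint's range is limited). The gripper opens to 85 mm and grips with 20 to 120 N. Pads are 22 mm wide; open, the fingers measure 114 mm over their backs; the gripper's body (76 mm by 85 mm) begins 54 mm behind the grasp point. The pads swing forward as they close: fully open they stand 13 mm farther back than shut.
Start: joints at [1.197, 0.053, 1.613, -0, 1.476, -0.119], TCP at [0.158, 0.605, 0.231] pointing down, gripper open.
Joint ranges: [-3.01, 3.01], [-1.01, 2.22], [0.06, 2.58], [-1.02, 4.17], [0.09, 2.62], [-3.14, 3.14]. Speed limits (rad/s): [2.57, 2.57, 3.14, 3.14, 3.14, 3.14].

### API

Orientations are given as a rotation vector (axis times angle).
In Python, from station import ctrl, optics gives the robot as it stands.
- The arm moves only by the shell command python3 -m handwheel 'ROWS' [OPENING] [FORCE]. ROWS is JSON, a list of rows, each an object of numbers: "tx", "ty", "tz": the shift along the tool's x, y, z in mm; "roll": the turn about the tool's z in rad. A call has 1 to 12 rows; each row shifts and turns the commanded pose from where the row before left it, along the tool's axes as they then stand; what a row does not reach is not made up. A row lasts 1/12 s, in which the tool goes at most 41.7 mm and 7.16 degrees, less where a joint would pass 70% of its speed; a pose out of reach is approached as far as the arm can. A call with a gripper value outside its range is refused whole. OPENING is the finger opening in mm, from 0 to 85.4, set as the call begins (- or left out, the last holds). The fingers move at their own pace and stop on an object; FORCE is the grip in N (left out, the last holds). Time passes only in rows, so rows that do not move let the fingers close. It gives the time, the measured TCP pose, the force, the opening and the grip force at its end, in the units of the state.
- ctrl.get_obs(): the state, without advancing time (a new reading comes with each control period).
- optics.get_image(name): name is "scene" or "top"; returns (picture, depth): 420x560x3 uint8, red, green, blue; 420x560 float32, m along the optical axis (not along the pixel's ray), 0 where there is no reading.
- optics.camera_params(name): a dict with "mtx" (3x3 intrinsics, pixels), "extrinsics" (4x4, takes a point from camera to world coordinates). Camera axes: x right, y down, z forward; pixel columns grow to the right and rows downward; lengths in m; the calibration is good to about 2 mm. A picture is of the moment at which its call begins. camera_params takes no time and is no camera call.
- ctrl.finish_job(): hands the job in; it is judged then, once.
The state is a dict: "t": time; "q": joint angles; "dq": joint speeds; "effort": joint torques, N m; "tool_pos": TCP position; "tool_rot": TCP orientation; "contact_force": force on the tool from outside, world axes, zero at the start; "wrist_torque": the same for the moment, N m; "opening": finger opening in m; "grip_force": force on a finger pad.
Only numpy, scipy, OpenCV 4.12 (cv2) and the standard library are available. Lean on these libraries where they do the work, as an engineer would, in place of code of your own. Each camera call takes 0.05 s, during which the arm holds its last target. There are 200 camera calls.

## Working session

There is one attempt and no reset: what is moved stays moved. The work goes in short steps, Python scripts to look and compute and a shell command to move; the robot and the scene stay as the last step left them, time stands still between calls to the robot, and variables do not carry over. Pictures are saved under pics/ and viewed, at most 10 in all, crops included, and the job is handed in when it is done.

```bash
mkdir -p pics; python3 - <<'E'
from station import ctrl, optics
import cv2, numpy as np
for n in ("scene","top"):
    im,d=optics.get_image(n); cv2.imwrite(f"pics/{n}0.png",im[:,:,::-1]); np.savez(f"pics/{n}0.npz",im=im,d=d)
    p=optics.camera_params(n); print(n,np.round(p["mtx"],1).tolist(),np.round(p["extrinsics"],3).tolist())
o=ctrl.get_obs(); print(o)
E
```

```text
scene [[531.5, 0.0, 283.7], [0.0, 531.5, 214.2], [0.0, 0.0, 1.0]] [[0.677, -0.521, 0.519, -0.24], [-0.736, -0.472, 0.485, -0.713], [-0.008, -0.711, -0.703, 1.012], [0.0, 0.0, 0.0, 1.0]]
top [[384.0, 0.0, 281.3], [0.0, 384.0, 210.6], [0.0, 0.0, 1.0]] [[0.023, -0.996, 0.086, 0.391], [-1.0, -0.022, 0.013, -0.044], [-0.011, -0.086, -0.996, 1.057], [0.0, 0.0, 0.0, 1.0]]
{'t': 0.1, 'q': array([ 1.19702048e+00,  5.33137045e-02,  1.61416746e+00, -1.68630522e-05,
        1.47598391e+00, -1.19013243e-01]), 'dq': array([ 0.00255155, -0.00096433, -0.00187032,  0.00133001, -0.0005682 ,
        0.00137577]), 'effort': array([ 6.69807159e-04, -3.94896019e+01, -3.71366072e+01, -5.81998484e-05,
        3.84760962e-03, -7.00676040e-06]), 'tool_pos': array([0.15731447, 0.6042947 , 0.23016534]), 'tool_rot': array([-3.99040198e-01, -3.11570154e+00,  2.85839166e-03]), 'contact_force': array([-0.7860091 ,  0.07707763, -0.04536093]), 'wrist_torque': array([ 0.00012494, -0.03387047,  0.02613906]), 'grip_force': 0.0, 'opening': 0.08551428401431575}
```

View pics/top0.png

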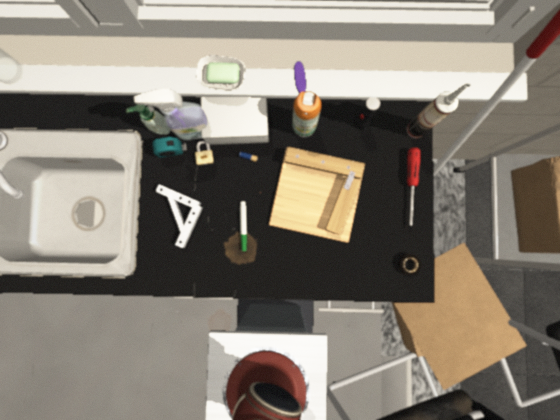

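View pics/scene0.png

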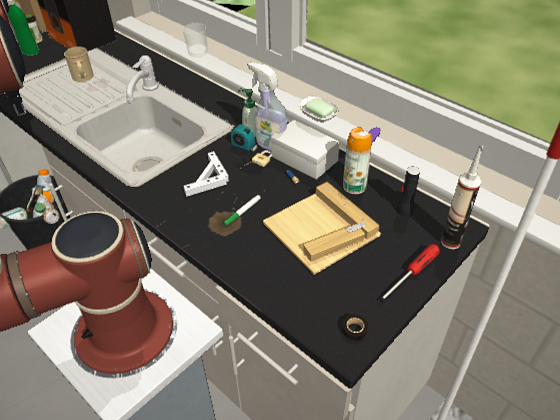

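The top view shows the square at about (180,215) with its corner at (201,206). The board is at about (318,195), with the plate along its back edge, the stud on its right, and the inside corner near (360,170). I'll crop both for detail.

```bash
cat > h.py <<'E'
import numpy as np, cv2
from station import ctrl, optics
def ray(n,uv,z):
    p=optics.camera_params(n);K,E=np.array(p["mtx"]),np.array(p["extrinsics"])
    uv=np.atleast_2d(uv).astype(float)
    d=np.c_[uv,np.ones(len(uv))]@np.linalg.inv(K).T@E[:3,:3].T
    return E[:3,3]+d*((z-E[2,3])/d[:,2])[:,None]
def proj(n,P):
    p=optics.camera_params(n);K,E=np.array(p["mtx"]),np.array(p["extrinsics"])
    c=(np.atleast_2d(P)-E[:3,3])@E[:3,:3]@K.T
    return c[:,:2]/c[:,2:]
E
python3 - <<'E'
import cv2,numpy as np
a=cv2.imread("pics/top0.png"); b=cv2.imread("pics/scene0.png")
r=lambda i,x,y,w,h,s:cv2.resize(i[y:y+h,x:x+w],None,fx=s,fy=s,interpolation=cv2.INTER_CUBIC)
A=np.hstack([r(a,150,175,64,80,6),r(a,265,140,106,108,4.45)[:480,:416]])
B=np.hstack([r(b,175,140,70,70,6)[:400,:400],r(b,255,175,135,103,2.96)[:305,:400][:] if 0 else cv2.copyMakeBorder(r(b,255,175,135,103,2.96),0,400-304,0,0,cv2.BORDER_CONSTANT)[:400,:400]])
print(A.shape,B.shape)
cv2.imwrite("pics/ca.png",A);cv2.imwrite("pics/cb.png",B)
E
```

```text
(480, 800, 3) (400, 800, 3)
```

View pics/ca.png

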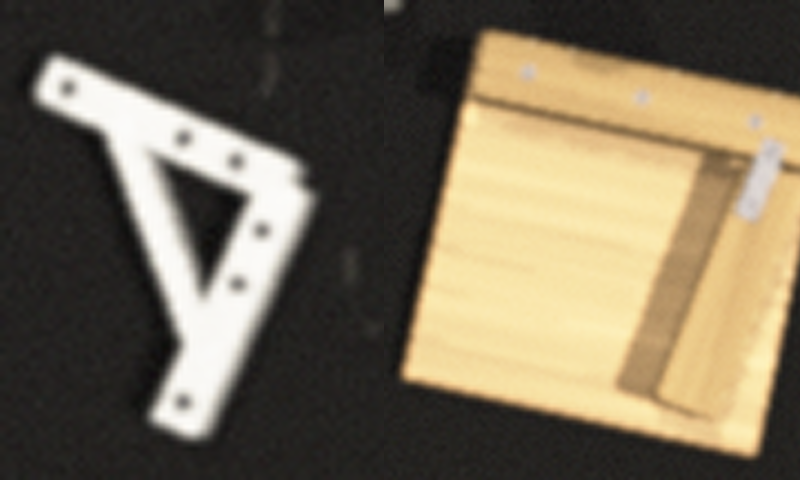

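View pics/cb.png

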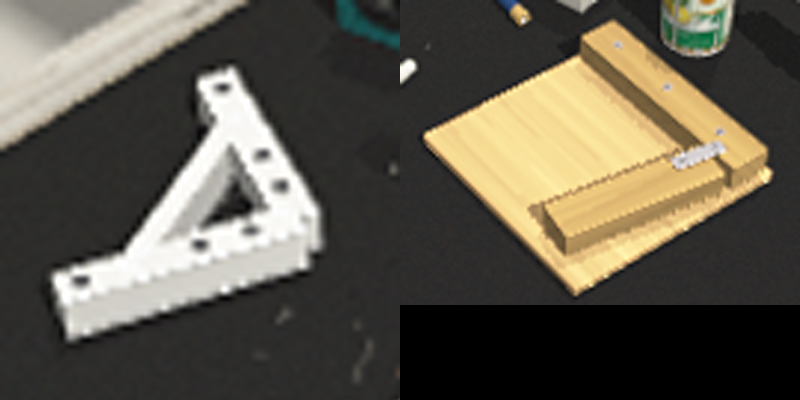

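The crops show the square's legs clearly. The leg running to +y has its outer edge from about (160,184) to (200,202), the other leg from (202,208) to (185,247), and the brace is between them. The board's left and front edges and the plate's inner line are also clear, so I'll refine these edges to sub-pixel.

```bash
cat >> h.py <<'E'
def edge(img,a,b,hw=4,lo=.12,hi=.88,n=40,sign=0):
    """line fit through max-gradient points near segment a-b (pixels); returns two pixel points + rms"""
    g=cv2.GaussianBlur(cv2.cvtColor(img,cv2.COLOR_RGB2GRAY).astype(np.float32),(0,0),.7)
    a,b=np.array(a,float),np.array(b,float); t=(b-a)/np.linalg.norm(b-a); nn=np.array([-t[1],t[0]])
    s=np.arange(-hw,hw+.01,.1); P=[]
    for f in np.linspace(lo,hi,n):
        q=(a+f*(b-a)+s[:,None]*nn).astype(np.float32)
        v=cv2.remap(g,q[:,0].copy(),q[:,1].copy(),cv2.INTER_LINEAR).ravel(); d=np.gradient(v)
        d=np.abs(d) if sign==0 else sign*d
        w=np.clip(d-0.5*d.max(),0,None); k=d.argmax(); w[np.abs(np.arange(len(s))-k)>12]=0
        P.append(a+f*(b-a)+(w@s/w.sum())*nn)
    P=np.array(P,np.float32)
    vx,vy,x,y=cv2.fitLine(P,cv2.DIST_HUBER,0,.01,.01).ravel()
    r=(P-[x,y])@[-vy,vx]
    c=np.array([x,y]);v=np.array([vx,vy]); 
    return np.array([c+((a-c)@v)*v,c+((b-c)@v)*v]),float(np.median(abs(r)))
E
cat > m1.py <<'E'
from h import *
im=np.load("pics/top0.npz")["im"]
c1=lambda x,y:((x+.5)/6-.5+150,(y+.5)/6-.5+175)
c2=lambda x,y:((x-384+.5)/4.45-.5+265,(y+.5)/4.45-.5+140)
L={"B_out":(c1(60,55),c1(300,163),.024),"A_out":(c1(315,200),c1(210,437),0),"B_end":(c1(55,57),c1(35,97),.024),"A_end":(c1(150,420),c1(205,440),.024),
"brace_in":(c1(150,152),c1(203,298),.024),"brace_open":(c1(107,137),c1(185,345),.024),
"bd_left":(c2(475,115),c2(403,375),.006),"bd_front":(c2(410,382),c2(755,457),.012),"pl_in":(c2(480,98),c2(700,150),.04),"pl_back":(c2(490,30),c2(790,95),.04)}
for k,(a,b,z) in L.items():
    e,r=edge(im,a,b); w=ray("top",e,z)[:,:2]; d=w[1]-w[0]
    nrm=np.array([-d[1],d[0]])/np.hypot(*d)
    print(k,np.round(w*1e3,1).tolist(),"ang",round(np.degrees(np.arctan2(d[1],d[0])),1),"len",round(np.hypot(*d)*1e3,1),"rms",round(r,2))
E
python3 m1.py
```

```text
B_out [[545.6, 303.4], [500.0, 191.5]] ang -112.2 len 120.8 rms 0.04
A_out [[485.0, 190.4], [375.5, 235.4]] ang 157.7 len 118.4 rms 0.1
B_end [[545.9, 306.9], [527.6, 315.5]] ang 155.0 len 20.2 rms 0.06
A_end [[381.6, 254.6], [372.5, 229.7]] ang -109.9 len 26.5 rms 0.08
brace_in [[503.2, 258.7], [437.5, 232.1]] ang -157.9 len 70.9 rms 0.19
brace_open [[508.9, 280.4], [415.3, 241.7]] ang -157.5 len 101.3 rms 0.06
bd_left [[609.3, -28.9], [444.4, 4.2]] ang 168.6 len 168.2 rms 0.07
bd_front [[440.8, -1.8], [398.7, -212.7]] ang -101.3 len 215.1 rms 0.08
pl_in [[610.6, -40.6], [578.4, -172.9]] ang -103.7 len 136.1 rms 1.06
pl_back [[653.0, -45.9], [616.0, -227.4]] ang -101.5 len 185.3 rms 0.09
```

```bash
cat >> h.py <<'E'
from scipy.spatial.transform import Rotation as Ro
def R2(a): return np.array([[np.cos(a),-np.sin(a)],[np.sin(a),np.cos(a)]])
def togo(tgt,yang=None):
    """needed shift in tool axes (mm) to put TCP at tgt, and roll (rad) to bring tool y to world angle yang"""
    o=ctrl.get_obs();R=Ro.from_rotvec(o["tool_rot"]).as_matrix()
    d=R.T@(np.array(tgt)-o["tool_pos"])*1e3
    r=None
    if yang is not None:
        cur=np.arctan2(R[1,1],R[0,1]); r=cur-yang; r=(r+np.pi/2)%np.pi-np.pi/2
    return np.round(d,1),r
E
cat > m2.py <<'E'
from h import *
def X(l1,l2):
    p,d=l1[0],l1[1]-l1[0];q,e=l2[0],l2[1]-l2[0]
    return p+np.linalg.solve(np.c_[d,-e],q-p)[0]*d
B=np.array([[545.6,303.4],[500.0,191.5]]);A=np.array([[485.0,190.4],[375.5,235.4]])
ys=np.radians(-22.3);yb=np.radians(-11.4)
c=X(B,A);so=c-R2(ys)@[53,-53]
print("sq corner",c,"origin",so)
f=lambda w:(np.array(w)-so)@R2(ys)
print("B_end",f([[545.9,306.9],[527.6,315.5]]),"A_end",f([[381.6,254.6],[372.5,229.7]]))
s=np.array([1,-1])/2**.5
print("brace in/open",f([[503.2,258.7],[437.5,232.1]])@s,f([[508.9,280.4],[415.3,241.7]])@s)
L=np.array([[609.3,-28.9],[444.4,4.2]]);F=np.array([[440.8,-1.8],[398.7,-212.7]])
bc=X(L,F);bo=bc-R2(yb)@[-110,110];ic=bo+R2(yb)@[65,-65]
print("board",bo,"inside",ic,"plback x(105)",(np.array([[653.0,-45.9],[616,-227.4]])-bo)@R2(yb))
print("seat origin",ic-R2(yb)@[53,-53])
im=np.load("pics/top0.npz")["im"]
o=ctrl.get_obs();R=Ro.from_rotvec(o["tool_rot"]).as_matrix();print(R.round(3))
print(togo([so[0]/1e3,so[1]/1e3,.12],ys-np.pi/4))
E
python3 m2.py
```

```text
sq corner [497.46435559 185.27766208] origin [468.53941698 254.42495361]
B_end [[51.66278366 77.90537262]
 [31.46812284 78.91812848]] A_end [[-80.50361593 -32.82774266]
 [-79.47456599 -59.3185157 ]]
brace in/open [9.43183529 8.61732149] [-8.38757681 -8.80615831]
board [ 528.17779517 -124.90851051] inside [ 579.04769439 -201.47386399] plback x(105) [[106.74299729 102.12179043]
 [106.34777111 -83.11074936]]
seat origin [ 537.56916118 -139.04365269]
[[-0.968  0.252 -0.001]
 [ 0.252  0.968 -0.002]
 [ 0.    -0.002 -1.   ]]
(array([-389.4, -259.9,  110.6]), np.float64(-0.6509505438938303))
```

```bash
python3 -m handwheel '[{"tx":-32,"ty":-21.5,"tz":5},{"tx":-32,"ty":-21.5,"tz":5},{"tx":-32,"ty":-21.5,"tz":5},{"tx":-32,"ty":-21.5,"tz":5},{"tx":-32,"ty":-21.5,"tz":5},{"tx":-32,"ty":-21.5,"tz":5},{"tx":-32,"ty":-21.5,"tz":5},{"tx":-32,"ty":-21.5,"tz":5},{"tx":-32,"ty":-21.5,"tz":5},{"tx":-32,"ty":-21.5,"tz":5},{"tx":-32,"ty":-21.5,"tz":5},{"tx":-32,"ty":-21.5,"tz":5}]' 30 60
python3 -m handwheel '[{"roll":-0.11},{"roll":-0.11},{"roll":-0.11},{"roll":-0.11},{"roll":-0.11},{"roll":-0.1},{}]'
python3 -c "
from h import *
print(togo([.4685,.2544,.003],np.radians(-67.3)))"
```

```text
(array([-389.4, -259.8,  227.6]), np.float64(-0.6509505438938303))$[0]: bad value
$[0]: bad value
```

```bash
python3 -m handwheel '[{"tx":-32,"ty":-21.5,"tz":5,"roll":0}]' 30 60; python3 -m handwheel --help | head -20
```

```text
t: 0.18
tool_pos: [0.1805, 0.5785, 0.2266]
tool_rot: [-0.391, -3.115, -0.004]
contact_force: [1.0, 0.5, 0.4]
opening: 0.0756
grip_force: 0.0invalid input: not JSON, or not a number
```

```bash
python3 -m handwheel '[{"tx":-32,"ty":-21.5,"tz":5,"roll":0},{"tx":-32,"ty":-21.5,"tz":5,"roll":0},{"tx":-32,"ty":-21.5,"tz":5,"roll":0},{"tx":-32,"ty":-21.5,"tz":5,"roll":0},{"tx":-32,"ty":-21.5,"tz":5,"roll":0},{"tx":-32,"ty":-21.5,"tz":5,"roll":0},{"tx":-32,"ty":-21.5,"tz":5,"roll":0},{"tx":-32,"ty":-21.5,"tz":5,"roll":0},{"tx":-32,"ty":-21.5,"tz":5,"roll":0},{"tx":-32,"ty":-21.5,"tz":5,"roll":0},{"tx":-32,"ty":-21.5,"tz":5,"roll":0}]'
python3 -m handwheel '[{"tx":0,"ty":0,"tz":0,"roll":-0.11},{"tx":0,"ty":0,"tz":0,"roll":-0.11},{"tx":0,"ty":0,"tz":0,"roll":-0.11},{"tx":0,"ty":0,"tz":0,"roll":-0.11},{"tx":0,"ty":0,"tz":0,"roll":-0.11},{"tx":0,"ty":0,"tz":0,"roll":-0.1},{"tx":0,"ty":0,"tz":0,"roll":0}]'
python3 -c "
from h import *
print(togo([.4685,.2544,.003],np.radians(-67.3)))"
```

```text
t: 1.1
tool_pos: [0.4647, 0.2566, 0.1707]
tool_rot: [-0.399, -3.116, 0.0]
contact_force: [-0.1, -0.4, 0.5]
opening: 0.0304
grip_force: 0.0
t: 1.68
tool_pos: [0.4638, 0.2582, 0.1707]
tool_rot: [0.619, -3.079, 0.0]
contact_force: [-0.6, -0.3, -0.2]
opening: 0.0301
grip_force: 0.0
(array([ -3.1,  -5.3, 167.7]), np.float64(0.000469315968427253))
```

```bash
python3 -m handwheel '[{"tx":-3,"ty":-5.3,"tz":30,"roll":0},{"tx":0,"ty":0,"tz":30,"roll":0},{"tx":0,"ty":0,"tz":30,"roll":0},{"tx":0,"ty":0,"tz":20,"roll":0},{"tx":0,"ty":0,"tz":10,"roll":0},{"tx":0,"ty":0,"tz":0,"roll":0}]'
python3 - <<'E'
from h import *
print(togo([.4685,.2544,.005],np.radians(-67.3)))
im,d=optics.get_image("scene");c=im[110:215,150:260]
cv2.imwrite("pics/s1.png",cv2.resize(c[:,:,::-1],None,fx=5,fy=5,interpolation=cv2.INTER_CUBIC))
E
```

```text
t: 2.18
tool_pos: [0.4666, 0.2538, 0.0482]
tool_rot: [0.613, -3.075, 0.002]
contact_force: [0.3, 0.7, -0.9]
opening: 0.0298
grip_force: 0.0
(array([-2.2, -0.1, 43.2]), np.float64(-0.0026040701744420858))
```

View pics/s1.png

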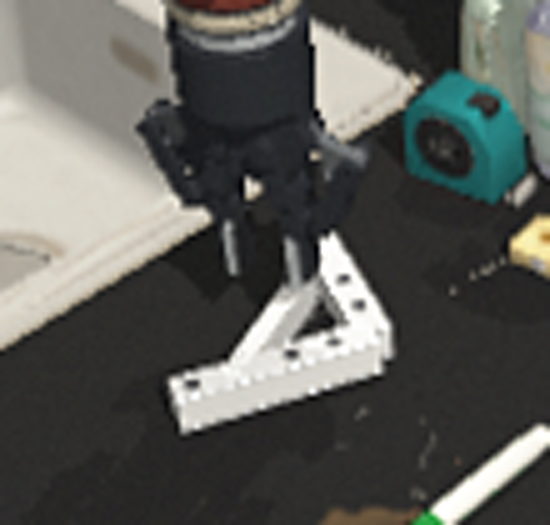

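The fingers hover with their tips at crop (235,272) and (297,282), straddling the brace, so I'll descend and grip.

```bash
python3 -m handwheel '[{"tx":-2,"ty":0,"tz":15,"roll":0},{"tx":0,"ty":0,"tz":15,"roll":0},{"tx":0,"ty":0,"tz":8,"roll":0},{"tx":0,"ty":0,"tz":5,"roll":0},{"tx":0,"ty":0,"tz":0,"roll":0}]'
python3 -m handwheel '[{"tx":0,"ty":0,"tz":0,"roll":0},{"tx":0,"ty":0,"tz":0,"roll":0},{"tx":0,"ty":0,"tz":0,"roll":0},{"tx":0,"ty":0,"tz":0,"roll":0},{"tx":0,"ty":0,"tz":0,"roll":0},{"tx":0,"ty":0,"tz":0,"roll":0}]' 0 80
python3 -m handwheel '[{"tx":0,"ty":0,"tz":0,"roll":0},{"tx":0,"ty":0,"tz":0,"roll":0},{"tx":0,"ty":0,"tz":0,"roll":0}]'
```

```text
t: 2.65
tool_pos: [0.4708, 0.2554, 0.0084]
tool_rot: [0.616, -3.08, 0.0]
contact_force: [0.1, -0.2, 0.3]
opening: 0.0299
grip_force: 0.0
t: 3.15
tool_pos: [0.4717, 0.2558, 0.0097]
tool_rot: [-0.616, 3.078, 0.001]
contact_force: [-0.9, -0.1, 5.7]
opening: 0.0097
grip_force: 80.7
t: 3.4
tool_pos: [0.4717, 0.2558, 0.0097]
tool_rot: [-0.616, 3.078, 0.001]
contact_force: [-0.9, -1.1, 6.0]
opening: 0.0097
grip_force: 80.7
```

```bash
python3 -m handwheel '[{"tx":0,"ty":0,"tz":-5,"roll":0},{"tx":0,"ty":0,"tz":-10,"roll":0},{"tx":0,"ty":0,"tz":-20,"roll":0},{"tx":0,"ty":0,"tz":-20,"roll":0},{"tx":0,"ty":0,"tz":-15,"roll":0},{"tx":0,"ty":0,"tz":0,"roll":0},{"tx":0,"ty":0,"tz":0,"roll":0}]'
python3 - <<'E'
from h import *
yb=np.radians(-11.4)
t=np.array([.5376,-.139])+R2(yb)@[-.025,.035]
print(t,togo([*t,.08],yb-np.pi/4))
im,d=optics.get_image("scene");c=im[90:210,140:260]
cv2.imwrite("pics/s2.png",cv2.resize(c[:,:,::-1],None,fx=4.5,fy=4.5,interpolation=cv2.INTER_CUBIC))
E
```

```text
t: 3.98
tool_pos: [0.4713, 0.2556, 0.0793]
tool_rot: [-0.616, 3.078, 0.001]
contact_force: [-0.6, -1.4, -1.5]
opening: 0.01
grip_force: 79.8
[ 0.52001123 -0.09974908] (array([  91.8, -346.7,   -0.9]), np.float64(-0.19124571456292205))
```

View pics/s2.png

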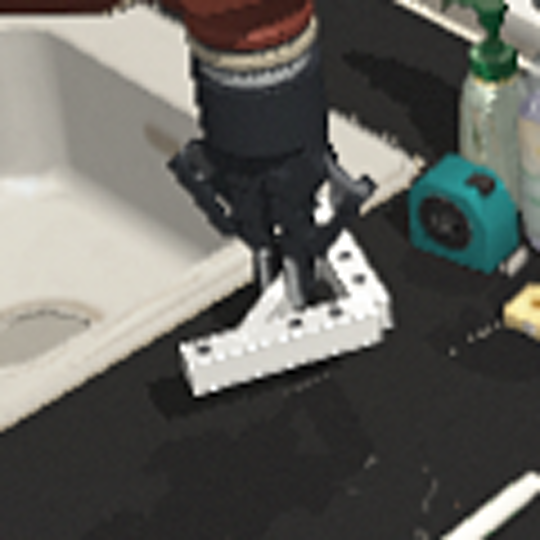

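```bash
python3 -m handwheel '[{"tx":9,"ty":-34,"tz":0,"roll":0},{"tx":9,"ty":-35,"tz":0,"roll":0},{"tx":9,"ty":-35,"tz":0,"roll":0},{"tx":9,"ty":-35,"tz":0,"roll":0},{"tx":9,"ty":-35,"tz":0,"roll":0},{"tx":9,"ty":-35,"tz":0,"roll":0},{"tx":9,"ty":-35,"tz":0,"roll":0},{"tx":9,"ty":-35,"tz":0,"roll":0},{"tx":9,"ty":-34,"tz":0,"roll":0},{"tx":9,"ty":-34,"tz":0,"roll":0},{"tx":0,"ty":0,"tz":0,"roll":-0.1},{"tx":0,"ty":0,"tz":0,"roll":-0.09}]'
python3 -m handwheel '[{"tx":0,"ty":0,"tz":0,"roll":0},{"tx":0,"ty":0,"tz":0,"roll":0},{"tx":0,"ty":0,"tz":0,"roll":0}]'
python3 - <<'E'
from h import *
yb=np.radians(-11.4)
t=np.array([.5376,-.139])+R2(yb)@[-.025,.035]
print(t,togo([*t,.08],yb-np.pi/4))
im,d=optics.get_image("top");np.savez("pics/top1.npz",im=im,d=d)
c=im[135:255,245:385]
cv2.imwrite("pics/t1.png",cv2.resize(c[:,:,::-1],None,fx=5,fy=5,interpolation=cv2.INTER_CUBIC))
E
```

```text
t: 5.03
tool_pos: [0.5201, -0.1013, 0.0764]
tool_rot: [0.906, -3.005, -0.003]
contact_force: [-0.4, 0.0, -1.8]
opening: 0.0097
grip_force: 79.8
t: 5.28
tool_pos: [0.5205, -0.099, 0.0771]
tool_rot: [0.904, -3.007, -0.002]
contact_force: [-0.1, -0.3, -2.6]
opening: 0.0098
grip_force: 79.8
[ 0.52001123 -0.09974908] (array([ 0.8, -0.4, -2.9]), np.float64(-0.002616585165070795))
```

View pics/t1.png

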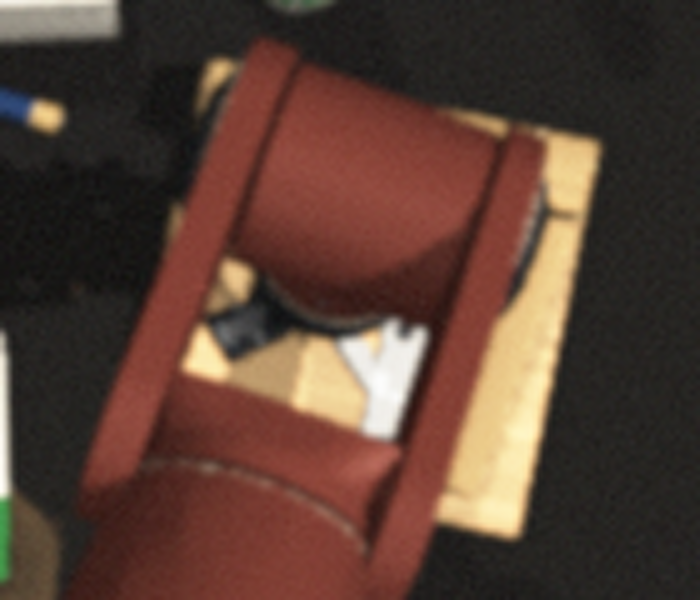

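The arm hides most of the square in this view. The end of its leg is visible at about (385,435), well inside the stud, so I'll lower here.

```bash
python3 -m handwheel '[{"tx":0,"ty":0,"tz":20,"roll":0},{"tx":0,"ty":0,"tz":15,"roll":0},{"tx":0,"ty":0,"tz":10,"roll":0},{"tx":0,"ty":0,"tz":5,"roll":0},{"tx":0,"ty":0,"tz":0,"roll":0},{"tx":0,"ty":0,"tz":0,"roll":0}]'
python3 -m handwheel '[{"tx":0,"ty":0,"tz":2,"roll":0},{"tx":0,"ty":0,"tz":0,"roll":0},{"tx":0,"ty":0,"tz":0,"roll":0}]'
python3 -m handwheel '[{"tx":0,"ty":0,"tz":2,"roll":0},{"tx":0,"ty":0,"tz":0,"roll":0},{"tx":0,"ty":0,"tz":0,"roll":0}]'
python3 - <<'E'
from h import *
im,d=optics.get_image("scene");c=im[155:285,245:395]
cv2.imwrite("pics/s3.png",cv2.resize(c[:,:,::-1],None,fx=4.5,fy=4.5,interpolation=cv2.INTER_CUBIC))
E
```

```text
t: 5.83
tool_pos: [0.5214, -0.0994, 0.0285]
tool_rot: [0.906, -3.008, 0.0]
contact_force: [-0.4, -0.5, -1.6]
opening: 0.0094
grip_force: 79.9
t: 6.08
tool_pos: [0.5218, -0.0997, 0.027]
tool_rot: [-0.906, 3.007, -0.001]
contact_force: [-0.1, 0.4, -1.7]
opening: 0.0098
grip_force: 79.8
t: 6.33
tool_pos: [0.5212, -0.0995, 0.0243]
tool_rot: [0.906, -3.008, -0.0]
contact_force: [0.4, 0.5, -1.7]
opening: 0.0098
grip_force: 79.9
```

View pics/s3.png

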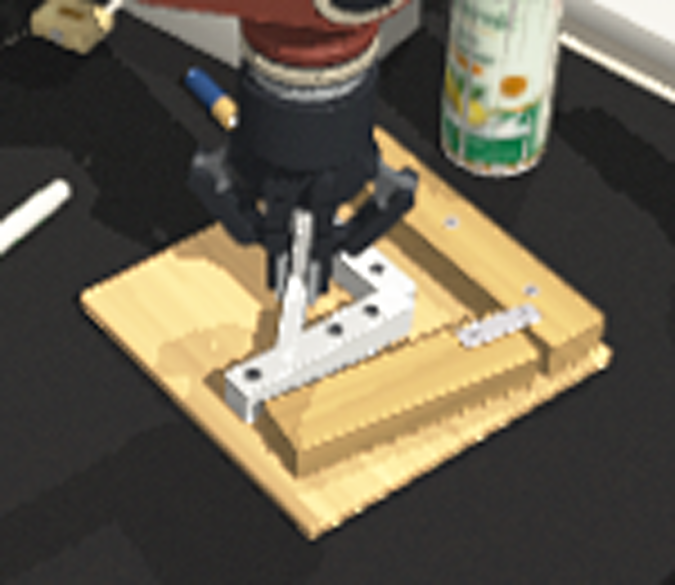

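The square sits just above the board, inside the stud. Its leg end is at (245,400) and its corner at (412,300), clear of both faces. I'll lower to light contact.

```bash
for i in 1; do python3 -m handwheel '[{"tx":0,"ty":0,"tz":1.5,"roll":0},{"tx":0,"ty":0,"tz":0,"roll":0},{"tx":0,"ty":0,"tz":0,"roll":0}]'; done
python3 -m handwheel '[{"tx":0,"ty":0,"tz":1,"roll":0},{"tx":0,"ty":0,"tz":0,"roll":0},{"tx":0,"ty":0,"tz":0,"roll":0}]'
```

```text
t: 6.63
tool_pos: [0.5212, -0.0995, 0.0227]
tool_rot: [0.906, -3.008, -0.0]
contact_force: [1.0, 0.4, -1.9]
opening: 0.0098
grip_force: 79.9
t: 6.88
tool_pos: [0.5213, -0.0995, 0.0218]
tool_rot: [-0.906, 3.008, -0.0]
contact_force: [0.3, 0.3, -1.5]
opening: 0.01
grip_force: 79.9
```

```bash
python3 -m handwheel '[{"tx":0,"ty":0,"tz":0.7,"roll":0},{"tx":0,"ty":0,"tz":0,"roll":0},{"tx":0,"ty":0,"tz":0,"roll":0}]'
python3 -m handwheel '[{"tx":0,"ty":0,"tz":0.5,"roll":0},{"tx":0,"ty":0,"tz":0,"roll":0},{"tx":0,"ty":0,"tz":0,"roll":0}]'
```

```text
t: 7.13
tool_pos: [0.5214, -0.0996, 0.0217]
tool_rot: [0.906, -3.008, -0.0]
contact_force: [-2.7, 1.6, 5.4]
opening: 0.0096
grip_force: 80.8
t: 7.38
tool_pos: [0.5214, -0.0996, 0.0217]
tool_rot: [0.906, -3.008, -0.0]
contact_force: [-4.2, 0.5, 8.3]
opening: 0.0097
grip_force: 81.3
```

```bash
python3 -m handwheel '[{"tx":0,"ty":0,"tz":-0.9,"roll":0},{"tx":2,"ty":-2,"tz":0,"roll":0},{"tx":2,"ty":-2,"tz":0,"roll":0},{"tx":2,"ty":-2,"tz":0,"roll":0},{"tx":2,"ty":-2,"tz":0,"roll":0},{"tx":0,"ty":0,"tz":0,"roll":0}]'
python3 -m handwheel '[{"tx":2,"ty":-2,"tz":0,"roll":0},{"tx":2,"ty":-2,"tz":0,"roll":0},{"tx":2,"ty":-2,"tz":0,"roll":0},{"tx":2,"ty":-2,"tz":0,"roll":0},{"tx":0,"ty":0,"tz":0,"roll":0},{"tx":0,"ty":0,"tz":0,"roll":0}]'
python3 -c "
from h import *
yb=np.radians(-11.4)
o=ctrl.get_obs();print((o['tool_pos'][:2]-[.5376,-.139])@R2(yb)*1e3, o['contact_force'][:2]@R2(yb),o['wrist_torque'])"
```

```text
t: 7.88
tool_pos: [0.5193, -0.1112, 0.0217]
tool_rot: [-0.905, 3.008, -0.001]
contact_force: [0.2, 0.6, 2.0]
opening: 0.0099
grip_force: 80.4
t: 8.38
tool_pos: [0.5168, -0.1219, 0.0217]
tool_rot: [0.906, -3.008, 0.0]
contact_force: [-2.0, 3.1, 4.4]
opening: 0.0098
grip_force: 80.8
[-23.75272241  12.61140438] [-2.60781346  2.64548915] [ 0.59608609  0.04668039 -0.11060056]
```

```bash
python3 -m handwheel '[{"tx":-2,"ty":-2,"tz":-0.2,"roll":0},{"tx":-2,"ty":-2,"tz":0,"roll":0},{"tx":-2,"ty":-2,"tz":0,"roll":0},{"tx":-2,"ty":-2,"tz":0,"roll":0},{"tx":0,"ty":-3,"tz":0,"roll":0},{"tx":0,"ty":-3,"tz":0,"roll":0},{"tx":0,"ty":0,"tz":0,"roll":0},{"tx":0,"ty":0,"tz":0,"roll":0}]'
cat > st.py <<'E'
from h import *
yb=np.radians(-11.4)
o=ctrl.get_obs();R=Ro.from_rotvec(o["tool_rot"]).as_matrix()
print("offset to seat",((o['tool_pos'][:2]-[.5376,-.139])@R2(yb)*1e3).round(1),"F board",(o['contact_force'][:2]@R2(yb)).round(1),o['contact_force'][2].round(1),"T",o['wrist_torque'].round(2),"yaw sq",np.degrees(np.arctan2(R[1,1],R[0,1])).round(2)-135,"z",o["tool_pos"][2].round(4),"t",o["t"])
E
python3 st.py
python3 - <<'E'
from h import *
im,d=optics.get_image("scene");c=im[155:285,245:395]
cv2.imwrite("pics/s4.png",cv2.resize(c[:,:,::-1],None,fx=4.5,fy=4.5,interpolation=cv2.INTER_CUBIC))
E
```

```text
t: 9.05
tool_pos: [0.5307, -0.1287, 0.0218]
tool_rot: [0.905, -3.007, -0.002]
contact_force: [-2.9, 4.6, 6.1]
opening: 0.0096
grip_force: 81.0
offset to seat [-8.8  8.8] F board [-3.7  3.9] 6.1 T [ 0.77  0.27 -0.3 ] yaw sq -11.489999999999995 z 0.0218 t 9.05
```

View pics/s4.png

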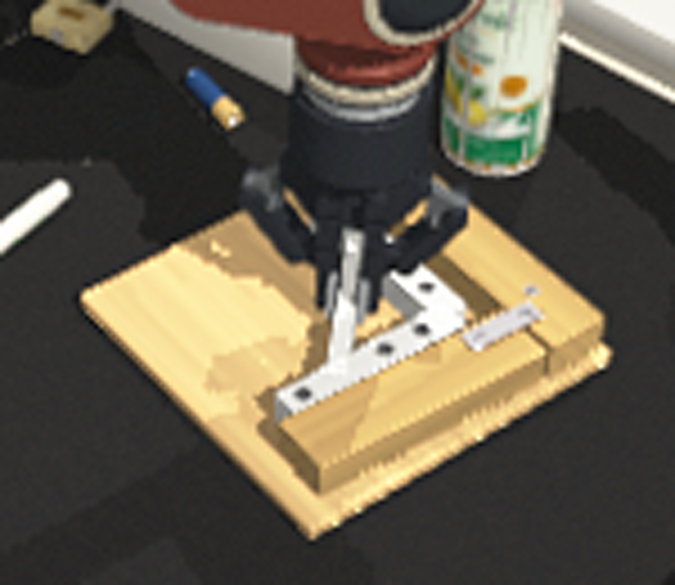

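The leg now lies along the stud, which is partly pushed out. The corner at (465,310) is about 10 mm short of the plate. I'll continue diagonally.

```bash
python3 -m handwheel '[{"tx":0,"ty":-2,"tz":-0.3,"roll":0},{"tx":0,"ty":-2,"tz":0,"roll":0},{"tx":0,"ty":-2,"tz":0,"roll":0},{"tx":0,"ty":-2,"tz":0,"roll":0},{"tx":0,"ty":0,"tz":0,"roll":0},{"tx":0,"ty":0,"tz":0,"roll":0}]' >/dev/null; python3 st.py
python3 -m handwheel '[{"tx":0,"ty":-1,"tz":0,"roll":0},{"tx":0,"ty":-1,"tz":0,"roll":0},{"tx":0,"ty":0,"tz":0,"roll":0},{"tx":0,"ty":0,"tz":0,"roll":0}]' >/dev/null; python3 st.py
```

```text
offset to seat [-3.7  3.6] F board [-3.5  4.7] 6.9 T [ 1.    0.34 -0.37] yaw sq -11.510000000000005 z 0.0217 t 9.6
offset to seat [-2.9  2.8] F board [-6.3  7.4] 9.3 T [ 1.42  0.68 -0.41] yaw sq -11.519999999999996 z 0.0217 t 9.9333
```

```bash
python3 -m handwheel '[{"tx":0,"ty":-1,"tz":-0.8,"roll":0},{"tx":0,"ty":-0.5,"tz":0,"roll":0},{"tx":0,"ty":0,"tz":0,"roll":0},{"tx":0,"ty":0,"tz":0,"roll":0}]' >/dev/null; python3 st.py
python3 -m handwheel '[{"tx":0,"ty":-1,"tz":-0.3,"roll":0},{"tx":0,"ty":-0.5,"tz":0,"roll":0},{"tx":0,"ty":0,"tz":0,"roll":0},{"tx":0,"ty":0,"tz":0,"roll":0}]' >/dev/null; python3 st.py
```

```text
offset to seat [-2.8  2.6] F board [-7.1  9.2] 8.4 T [ 1.79  0.76 -0.27] yaw sq -11.5 z 0.0217 t 10.2667
offset to seat [-2.8  2.5] F board [-9.9 13.9] 9.0 T [ 2.3   1.   -0.25] yaw sq -11.5 z 0.0217 t 10.6
```

```bash
python3 -m handwheel '[{"tx":0,"ty":0,"tz":-0.8,"roll":0},{"tx":0,"ty":0,"tz":0,"roll":0},{"tx":-0.5,"ty":-0.5,"tz":-0.3,"roll":0},{"tx":0,"ty":0,"tz":0,"roll":0},{"tx":0,"ty":0,"tz":0,"roll":0}]' >/dev/null; python3 st.py
python3 - <<'E'
from h import *
im,d=optics.get_image("scene");np.savez("pics/scene2.npz",im=im,d=d)
im2,d2=optics.get_image("top");np.savez("pics/top2.npz",im=im2,d=d2)
a=cv2.resize(im[215:275,300:385],None,fx=9,fy=9,interpolation=cv2.INTER_CUBIC)[:,:,::-1]
b=cv2.resize(im2[150:250,325:377],None,fx=0,fy=0,dsize=None,interpolation=cv2.INTER_CUBIC) if 0 else im2
a=cv2.resize(im[213:281,297:383],(796,600*68//86+125),interpolation=cv2.INTER_CUBIC)[:,:,::-1]
print(a.shape)
cv2.imwrite("pics/s5.png",a[:600])
E
```

```text
offset to seat [-2.7  2.3] F board [-8.1 11.4] 5.7 T [ 2.13  0.89 -0.17] yaw sq -11.469999999999999 z 0.0218 t 11.0167
(599, 796, 3)
```

View pics/s5.png

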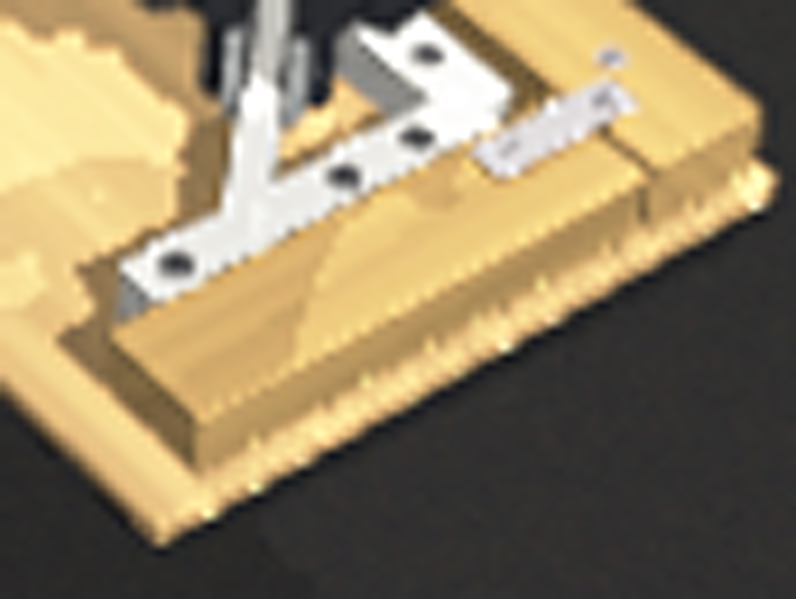

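The picture hints at a gap of about 3 mm between the leg and the plate: a dark band at (480,35–62), wider than the 4 mm step should look. I'll measure it in numbers.

```bash
cat > gap.py <<'E'
from h import *
import sys
im=np.load(sys.argv[1])["im"]; yb=np.radians(-11.4)
s=796/86
c=lambda x,y:((x+.5)/s-.5+297,(y+.5)/s-.5+213)
ic=np.array([579.0,-201.5])
L={"sqB":(c(425,10),c(510,85),.036),"plate":(c(440,0),c(560,98),.040),"studIn":(c(120,325),c(470,145),.039),"studOut":(c(205,425),c(640,180),.039),"studBot":(c(200,470),c(635,215),.012),"boardR":(c(190,530),c(770,205),.012)}
for k,(a,b,z) in L.items():
    e,r=edge(im,a,b,hw=1.5); w=(ray("scene",e,z)[:,:2]*1e3-ic)@R2(yb); d=w[1]-w[0]
    print(k,w.round(1).tolist(),"ang",np.degrees(np.arctan2(d[1],d[0])).round(1),"rms",round(r,2))
E
python3 gap.py pics/scene2.npz
```

```text
sqB [[-4.4, 48.9], [-5.2, 12.1]] ang -91.4 rms 0.06
plate [[1.8, 47.6], [2.0, -1.9]] ang -89.8 rms 0.06
studIn [[-148.2, 1.8], [-29.7, 0.4]] ang -0.7 rms 0.29
studOut [[-152.0, -39.6], [-2.6, -40.9]] ang -0.5 rms 0.05
studBot [[-145.7, -26.5], [9.1, -25.5]] ang 0.4 rms 0.08
boardR [[-162.4, -48.2], [40.0, -50.3]] ang -0.6 rms 0.06
```

The stud is within about 0.1° of square. The plate face is still some 5 mm away, because friction on the stud is holding the square. I'll ease off in y and push along +x.

```bash
python3 -m handwheel '[{"tx":-1.2,"ty":1.2,"tz":-0.3,"roll":0},{"tx":-0.7,"ty":-0.7,"tz":0,"roll":0},{"tx":-0.7,"ty":-0.7,"tz":0,"roll":0},{"tx":0,"ty":0,"tz":0,"roll":0},{"tx":0,"ty":0,"tz":0,"roll":0}]' >/dev/null; python3 st.py
python3 -m handwheel '[{"tx":-0.7,"ty":-0.7,"tz":0,"roll":0},{"tx":-0.7,"ty":-0.7,"tz":0,"roll":0},{"tx":0,"ty":0,"tz":0,"roll":0},{"tx":0,"ty":0,"tz":0,"roll":0}]' >/dev/null; python3 st.py
```

```text
offset to seat [0.4 2.6] F board [-4.1  6.2] 0.1 T [ 1.26  0.38 -0.3 ] yaw sq -11.489999999999995 z 0.022 t 11.5333
offset to seat [2.3 2.6] F board [-4.5  7.3] 0.3 T [ 1.25  0.39 -0.25] yaw sq -11.489999999999995 z 0.022 t 11.8667
```

```bash
python3 -m handwheel '[{"tx":-0.7,"ty":-0.7,"tz":0,"roll":0},{"tx":-0.7,"ty":-0.7,"tz":0,"roll":0},{"tx":0,"ty":0,"tz":0,"roll":0},{"tx":0,"ty":0,"tz":0,"roll":0}]' >/dev/null; python3 st.py
python3 -m handwheel '[{"tx":-0.7,"ty":-0.7,"tz":0,"roll":0},{"tx":-0.7,"ty":-0.7,"tz":0,"roll":0},{"tx":0,"ty":0,"tz":0,"roll":0},{"tx":0,"ty":0,"tz":0,"roll":0}]' >/dev/null; python3 st.py
```

```text
offset to seat [4.1 2.5] F board [-4.5  5.7] 1.4 T [ 1.23  0.55 -0.24] yaw sq -11.480000000000004 z 0.022 t 12.2
offset to seat [4.6 2.1] F board [-10.7   4.9] 4.6 T [ 1.18  1.37 -0.08] yaw sq -11.430000000000007 z 0.0218 t 12.5333
```

```bash
python3 -m handwheel '[{"tx":0.7,"ty":-0.7,"tz":-0.4,"roll":0},{"tx":0.7,"ty":-0.7,"tz":0,"roll":0},{"tx":0,"ty":0,"tz":0,"roll":0},{"tx":0,"ty":0,"tz":0,"roll":0}]' >/dev/null; python3 st.py
python3 -m handwheel '[{"tx":0.7,"ty":-0.7,"tz":-0.2,"roll":0},{"tx":0.7,"ty":-0.7,"tz":0,"roll":0},{"tx":0,"ty":0,"tz":0,"roll":0},{"tx":0,"ty":0,"tz":0,"roll":0}]' >/dev/null; python3 st.py
python3 - <<'E'
from h import *
im,d=optics.get_image("scene");np.savez("pics/scene3.npz",im=im,d=d)
E
python3 gap.py pics/scene3.npz
```

```text
offset to seat [4.6 2.1] F board [-9.9 11.6] 2.7 T [ 2.13  0.87 -0.03] yaw sq -11.450000000000003 z 0.0219 t 12.8667
offset to seat [4.6 1.9] F board [-8.6 18.4] 2.9 T [2.97 0.56 0.02] yaw sq -11.459999999999994 z 0.0219 t 13.2
sqB [[-0.8, 50.2], [0.4, 14.1]] ang -88.0 rms 0.13
plate [[-1.7, 46.3], [-1.7, -3.1]] ang -90.0 rms 0.08
studIn [[-147.9, 3.0], [-29.9, -0.4]] ang -1.6 rms 0.43
studOut [[-152.1, -39.8], [-2.5, -40.8]] ang -0.3 rms 0.06
studBot [[-145.7, -26.4], [9.1, -25.6]] ang 0.3 rms 0.1
boardR [[-162.4, -48.2], [40.0, -50.4]] ang -0.6 rms 0.07
```

```bash
python3 -m handwheel '[{"tx":-1.3,"ty":1.3,"tz":0,"roll":0},{"tx":-0.6,"ty":-0.6,"tz":-0.2,"roll":0},{"tx":0,"ty":0,"tz":0,"roll":0},{"tx":0,"ty":0,"tz":0,"roll":0}]' >/dev/null; python3 st.py
python3 -m handwheel '[{"tx":0,"ty":0,"tz":0,"roll":0.01},{"tx":0,"ty":0,"tz":0,"roll":0},{"tx":0,"ty":0,"tz":0,"roll":0}]' >/dev/null; python3 st.py
python3 -m handwheel '[{"tx":0,"ty":0,"tz":0,"roll":-0.02},{"tx":0,"ty":0,"tz":0,"roll":0},{"tx":0,"ty":0,"tz":0,"roll":0}]' >/dev/null; python3 st.py
```

```text
offset to seat [4.6 2.1] F board [-11.2  11.1] 4.1 T [ 2.13  1.16 -0.01] yaw sq -11.430000000000007 z 0.0219 t 13.5833
offset to seat [4.6 2. ] F board [-11.   11.1] 4.3 T [2.12 1.16 0.26] yaw sq -11.959999999999994 z 0.0219 t 13.8333
offset to seat [4.7 1.9] F board [-10.6  11.2] 3.8 T [ 2.03  1.17 -0.27] yaw sq -10.909999999999997 z 0.0219 t 14.0833
```

```bash
python3 -m handwheel '[{"tx":0,"ty":0,"tz":-0.2,"roll":0.01},{"tx":0,"ty":-0.6,"tz":0,"roll":0},{"tx":0,"ty":0,"tz":0,"roll":0},{"tx":0,"ty":0,"tz":0,"roll":0},{"tx":0,"ty":0,"tz":0,"roll":0}]' ; python3 st.py
python3 - <<'E'
from h import *
im,d=optics.get_image("scene");np.savez("pics/scene4.npz",im=im,d=d)
E
python3 gap.py pics/scene4.npz
python3 -m handwheel '[{"tx":0,"ty":0,"tz":0,"roll":0},{"tx":0,"ty":0,"tz":0,"roll":0},{"tx":0,"ty":0,"tz":0,"roll":0},{"tx":0,"ty":0,"tz":0,"roll":0},{"tx":0,"ty":0,"tz":0,"roll":0},{"tx":0,"ty":0,"tz":0,"roll":0}]' >/dev/null; python3 st.py
```

```text
t: 14.5
tool_pos: [0.5426, -0.138, 0.0219]
tool_rot: [0.904, -2.998, -0.02]
contact_force: [-7.9, 14.9, 5.0]
opening: 0.0098
grip_force: 80.6
offset to seat [4.7 2. ] F board [-10.6  13.1] 5.0 T [2.38 1.23 0.04] yaw sq -11.430000000000007 z 0.0219 t 14.5
sqB [[-1.3, 50.1], [0.7, 14.3]] ang -86.9 rms 0.19
plate [[-1.5, 46.4], [-1.8, -3.1]] ang -90.4 rms 0.07
studIn [[-148.6, 0.3], [-29.8, 0.2]] ang -0.1 rms 0.22
studOut [[-152.1, -39.8], [-2.6, -41.0]] ang -0.5 rms 0.07
studBot [[-145.7, -26.4], [9.1, -25.6]] ang 0.3 rms 0.1
boardR [[-162.4, -48.2], [40.0, -50.3]] ang -0.6 rms 0.07
offset to seat [4.7 2. ] F board [-11.6  12.6] 3.8 T [2.35 1.15 0.07] yaw sq -11.430000000000007 z 0.0219 t 15.05
```

```bash
python3 - <<'E'
from h import *
o=ctrl.get_obs();R=Ro.from_rotvec(o["tool_rot"]).as_matrix();yb=np.radians(-11.4)
print("tool z in board axes (mrad)",(R[:2,2]@R2(yb)*1e3).round(1))
f=np.load("pics/scene4.npz");im,d=f["im"],f["d"]
p=optics.camera_params("scene");K,E=np.array(p["mtx"]),np.array(p["extrinsics"])
v,u=np.mgrid[0:420,0:560]; P=np.stack([(u-K[0,2])/K[0,0]*d,(v-K[1,2])/K[1,1]*d,d],-1)@E[:3,:3].T+E[:3,3]
hsv=cv2.cvtColor(im,cv2.COLOR_RGB2HSV)
q=(P[...,:2]*1e3-[580.5,-201.5])@R2(yb)
m=(hsv[...,1]<60)&(hsv[...,2]>150)&(d>0)&(P[...,2]>.03)&(P[...,2]<.042)&(q[...,0]>-135)&(q[...,0]<0)&(q[...,1]<60)&(q[...,1]>2)
m=cv2.erode(m.astype(np.uint8),np.ones((3,3)))>0
x,y,z=q[m][:,0],q[m][:,1],P[m][:,2]*1e3
c,res,*_=np.linalg.lstsq(np.c_[np.ones(len(x)),x,y],z,rcond=None);print(m.sum(),"top z at corner",c[0].round(1),"slopes mrad",(c[1:]*1e3).round(1),"std",(z-np.c_[np.ones(len(x)),x,y]@c).std().round(2))
E
```

```text
tool z in board axes (mrad) [-14.6   6.5]
132 top z at corner 36.7 slopes mrad [ -0.9 -27. ] std 1.85
```

```bash
python3 -m handwheel '[{"tx":0,"ty":0,"tz":0.4,"roll":0},{"tx":0,"ty":0,"tz":0,"roll":0},{"tx":0,"ty":0,"tz":0,"roll":0},{"tx":0,"ty":0,"tz":0,"roll":0},{"tx":0,"ty":0,"tz":0,"roll":0}]' ; python3 st.py; python3 -c "
from station import ctrl
print(ctrl.finish_job())"
```

```text
t: 15.47
tool_pos: [0.5426, -0.138, 0.0219]
tool_rot: [0.905, -2.998, -0.02]
contact_force: [-10.0, 15.6, 5.8]
opening: 0.0096
grip_force: 81.0
offset to seat [4.7 1.9] F board [-12.9  13.3] 5.8 T [2.44 1.44 0.06] yaw sq -11.430000000000007 z 0.0219 t 15.4667
the job is handed in; nothing more can be done
None
```

I handed the job in at about 15.5 s with the square still gripped (81 N) and pressed into the corner at about 13 N on each face. The stud measured within about 0.3° of square. The tool leaned about 0.9° under the push, so I couldn't confirm to the last millimetre that the square lies perfectly flat.

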